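# Make up two metalwork workshop kits

## Robot

A 6-joint arm with a two-finger parallel gripper is mounted at the origin on the work surface. World frame = base frame: x ahead of the robot, y to its left, z up, the work surface at z = 0. Lengths are in m, angles in rad, forces in N, time in s.
With the tool pointing down it reaches from about 0.375 to 0.9 m from the base axis. Payload 3.1 kg.
Tool frame: the origin (TCP) lies midway between the tips of the shut fingers; the grasp point (between the pads) lies 19 mm behind it; z points along the fingers, y is the line along which they close (so a half turn about z gives the same grasp; the last joint's range is limited). The gripper opens to 85 mm and grips with 20 to 120 N. Pads are 22 mm wide; open, the fingers measure 114 mm over their backs; the gripper's body (76 mm by 85 mm) begins 54 mm behind the grasp point. The pads swing forward as they close: fully open they stand 13 mm farther back than shut.
Start: joints at [1.073, 0.527, 1.433, -0, 1.181, -0.178], TCP at [0.196, 0.593, 0.231] pointing down, gripper open.
Joint ranges: [-3.08, 3.08], [-0.75, 2.2], [0.22, 2.44], [-1.43, 4.57], [0, 2.65], [-2.85, 2.85]. Speed limits (rad/s): [2.79, 2.79, 3.14, 3.14, 3.14, 3.14].

## Interface

Orientations are given as a 3x3 rotation matrix whose columns are the frame's x, y, z axes.
In Python, from cell import robot, optics gives the robot as it stands. The module is installed in compiled form; this text tells all that it offers.
- The arm moves only by the tool jog_arm, never from a script. Its argument "plan" is a list of rows, each a list of 3 entries, a list of its own where there are three numbers: the turn, a rotation vector about the tool's x, y, z in rad, then the shift along the tool's x, y, z in mm, then the gripper's target within -1 to 1 (fully open at 1, half-way at 0, shut at -1). A call has exactly 8 rows; each row shifts and turns the commanded pose from where the row before left it, along the tool's axes as they then stand; what a row does not reach is not made up. A row lasts 1/12 s, in which the tool goes at most 41.7 mm and 7.16 degrees, less where a joint would pass 70% of its speed; a pose out of reach is approached as far as the arm can. A call is refused whole if a number of a shift passes 41.7 or a number of a turn 0.125, either way. A call with a gripper value outside its range is refused whole. The fingers move at their own pace and stop on an object; "force" is the grip in N (left out, the last holds). Time passes only in rows, so rows that do not move let the fingers close, or fill a call up. It gives the time, the measured TCP pose, the force, the opening and the grip force at its end, in the units of the state.
- robot.sense(): the state, without advancing time (a new reading comes with each control period).
- optics.grab_frame(name): name is "side" or "top"; returns (picture, depth): 420x560x3 uint8, red, green, blue; 420x560 float32, m along the optical axis (not along the pixel's ray), 0 where there is no reading.
- optics.camera_info(name): a dict with "fx", "fy", "cx", "cy" (pixels), "pose" (4x4, takes a point from camera to world coordinates). Camera axes: x right, y down, z forward; pixel columns grow to the right and rows downward; lengths in m; the calibration is good to about 2 mm. A picture is of the moment at which its call begins. camera_info takes no time and is no camera call.
- robot.hand_in(): hands the job in; it is judged then, once.
The state is a dict: "clock": time; "q": joint angles; "joint_vel": joint speeds; "tau": joint torques, N m; "eef_pos": TCP position; "ee_rot": TCP orientation; "contact_force": force on the tool from outside, world axes, zero at the start; "moment": the same for the moment, N m; "gripper_width": finger opening in m; "grip_force": force on a finger pad.
Only numpy, scipy, OpenCV 4.12 (cv2) and the standard library are available. Lean on these libraries where they do the work, as an engineer would, in place of code of your own. Each camera call takes 0.05 s, during which the arm holds its last target. There are 200 camera calls.

## Task

Make up the two kits for the next visitors: the silver flower, the brass leaf and the yellow-handled file go into the blue tray, the brass flower and the silver leaf into the red tray. Set each piece down without dropping it, lying flat on the tray's floor, face up as it was and not on top of another. Leave the silver oval and the red-handled file where they lie.

Things in the scene. Friction and masses are not known exactly. Their poses are not given: they have to be found in the camera images.
- silver_flower_center (a point): Silver-coloured six-petalled flower, 44 mm across and 16 mm high over its small dark eye (the petals 11 mm thick), lying flat, face up; the point is the middle of its petal disc, 5.5 mm above its underside, z up; loose, about 80 g, can be gripped across the petals in any direction
- brass_flower_center (a point): Brass (yellow-gold) six-petalled flower, 44 mm across and 16 mm high over its small dark eye (the petals 11 mm thick), lying flat, face up; the point is the middle of its petal disc, 5.5 mm above its underside, z up; loose, about 80 g, can be gripped across the petals in any direction
- silver_leaf_center (a point): Silver-coloured pointed leaf, 64 mm long with its stalk along its own x (about 34 mm to the stalk's end and 31 mm to the tip from the point), 30 mm wide along y, 14 mm high, lying flat with dark veins on top; its sides are straight and parallel (30 mm apart) for 13 mm each way from the middle, up to 12 mm high; the point is its middle, 6 mm above its underside; loose, about 70 g
- brass_leaf_center (a point): Brass (yellow-gold) pointed leaf, 64 mm long with its stalk along its own x (about 34 mm to the stalk's end and 31 mm to the tip from the point), 30 mm wide along y, 14 mm high, lying flat with dark veins on top; its sides are straight and parallel (30 mm apart) for 13 mm each way from the middle, up to 12 mm high; the point is its middle, 6 mm above its underside; loose, about 70 g
- yellow_file_grip (a point): Yellow-handled needle file, lying flat on the square yellow handle (64 mm long along its own x, 14 mm wide, 14 mm high); a thin dark steel blade (7 mm wide, 4 mm thick, its underside 3 mm above that of the handle) runs along +x to 85 mm from the point, the handle's butt is 32 mm away along -x; the point is the middle of the handle, 7 mm above its underside; the balance point is about 2 mm from it toward the blade; loose, about 50 g
- red_file_grip (a point): Red-handled needle file, lying flat on the square red handle (64 mm long along its own x, 14 mm wide, 14 mm high); a thin dark steel blade (7 mm wide, 4 mm thick, its underside 3 mm above that of the handle) runs along +x to 85 mm from the point, the handle's butt is 32 mm away along -x; the point is the middle of the handle, 7 mm above its underside; the balance point is about 2 mm from it toward the blade; loose, about 50 g; not needed, leave it
- silver_oval_center (a point): Silver-coloured oval medallion, 62 x 42 mm, 12 mm high, a dark disc on top; the point is its middle, 6 mm above its underside; loose, not needed, leave it
- blue_tray: Blue open plastic tray, fixed to the table: 200 mm along its own x, 160 mm along y, walls 5 mm thick and 16 mm high, inner floor 190 x 150 mm; the origin is the centre of its underside on the table, the inner floor is 4 mm above it, z up
- red_tray: Red open plastic tray, fixed to the table: 200 mm along its own x, 160 mm along y, walls 5 mm thick and 16 mm high, inner floor 190 x 150 mm; the origin is the centre of its underside on the table, the inner floor is 4 mm above it, z up
Things that resemble listed ones, but are neither listed nor needed, are in the scene too. Of the things shaped like the part that bears yellow_file_grip, the yellow one is meant.

How it is judged:
At the end, for the whole second after the job is handed in: Silver flower, brass leaf and yellow-handled file in the blue tray, brass flower and silver leaf in the red: each flat on its floor (height within 3.5 mm, tilt under 0.09 rad), released, under 0.02 m/s; silver oval and red-handled file within 15 mm of their start (x of silver_flower_center in the frame of blue_tray between -0.095 and 0.095 m and y of silver_flower_center in the frame of blue_tray between -0.075 and 0.075 m and z of silver_flower_center in the frame of blue_tray between 0.006 and 0.013 m and angle between each of silver_flower_center, brass_leaf_center, yellow_file_grip, brass_flower_center, silver_leaf_center's own z axis and vertical below 0.09 rad and linear speed of each of silver_flower, brass_leaf, yellow_file, brass_flower, silver_leaf below 0.02 m/s and contact force between each of silver_flower, brass_leaf, yellow_file, brass_flower, silver_leaf and the fingers below 0.05 N and x of brass_leaf_center in the frame of blue_tray between -0.095 and 0.095 m and y of brass_leaf_center in the frame of blue_tray between -0.075 and 0.075 m and z of brass_leaf_center in the frame of blue_tray between 0.0065 and 0.0135 m and x of yellow_file_grip in the frame of blue_tray between -0.095 and 0.095 m and y of yellow_file_grip in the frame of blue_tray between -0.075 and 0.075 m and z of yellow_file_grip in the frame of blue_tray between 0.0075 and 0.0145 m and x of brass_flower_center in the frame of red_tray between -0.095 and 0.095 m and y of brass_flower_center in the frame of red_tray between -0.075 and 0.075 m and z of brass_flower_center in the frame of red_tray between 0.006 and 0.013 m and x of silver_leaf_center in the frame of red_tray between -0.095 and 0.095 m and y of silver_leaf_center in the frame of red_tray between -0.075 and 0.075 m and z of silver_leaf_center in the frame of red_tray between 0.0065 and 0.0135 m and distance of each of silver_oval_center, red_file_grip from where it was at the start of the episode below 0.015 m); the robot touches nothing.
It fails at once if a kit piece is dropped or thrown (over 0.8 m/s out of the fingers, a fall of over 3 cm) ((linear speed of silver_flower above 0.8 m/s and contact force between silver_flower and the fingers below 0.01 N) or (linear speed of brass_leaf above 0.8 m/s and contact force between brass_leaf and the fingers below 0.01 N) or (linear speed of yellow_file above 0.8 m/s and contact force between yellow_file and the fingers below 0.01 N) or (linear speed of brass_flower above 0.8 m/s and contact force between brass_flower and the fingers below 0.01 N) or (linear speed of silver_leaf above 0.8 m/s and contact force between silver_leaf and the fingers below 0.01 N)).
It fails at once if the silver oval or the red-handled file is moved more than 15 mm from where they lay (distance of any of silver_oval_center, red_file_grip from where it was at the start of the episode above 0.015 m).
It also fails if it takes over 128 s, if anything falls off the work surface, if the arm or the gripper's body presses on something with over 40 N, if the wrist force passes 120 N, or if a joint passes its speed limit or range.

## Working session

There is one attempt and no reset: what is moved stays moved. The work goes in short steps, Python scripts to look and compute and a tool call to move; the robot and the scene stay as the last step left them, time stands still between calls to the robot, and variables do not carry over. Pictures are saved under pics/ and viewed, at most 14 in all, crops included, and the job is handed in when it is done.

Besides the shell and the picture viewer there is one more tool, called after "Call:" as name(argument=value, ...) on one line, values as JSON. jog_arm: Moves the arm, as the interface text tells. Its arguments: {"type":"object","properties":{"plan":{"type":"array","items":{"type":"array"}},"force":{"type":"number"}},"required":["plan"]}

```bash
mkdir -p pics; python3 - <<'E'
from cell import robot, optics
import cv2, numpy as np
for n in ("top","side"):
    p,d=optics.grab_frame(n); np.savez(f"pics/{n}0.npz",p=p,d=d)
    cv2.imwrite(f"pics/{n}0.png",cv2.resize(p[:,:,::-1],(800,600),interpolation=cv2.INTER_CUBIC))
    print(n,optics.camera_info(n))
s=robot.sense(); print({k:np.round(v,3).tolist() for k,v in s.items()})
E
```

```text
top {'fx': 460.7755653709956, 'fy': 460.7755653709956, 'cx': 281.47012388945933, 'cy': 212.95623798737623, 'pose': array([[ 0.01107069, -0.98167993,  0.19021556,  0.4498203 ],
       [-0.9999034 , -0.00926937,  0.01035703, -0.02016731],
       [-0.00840411, -0.19031184, -0.98168772,  0.97406774],
       [ 0.        ,  0.        ,  0.        ,  1.        ]])}
side {'fx': 480.90946356862963, 'fy': 480.90946356862963, 'cx': 278.374484099337, 'cy': 209.42580253597842, 'pose': array([[ 0.7549099 , -0.34527789,  0.5575789 , -0.01770189],
       [-0.65581418, -0.40305537,  0.63832134, -0.71020148],
       [ 0.00433692, -0.84754324, -0.53070862,  0.6496612 ],
       [ 0.        ,  0.        ,  0.        ,  1.        ]])}
{'clock': 0.1, 'q': [1.073, 0.528, 1.434, 0.0, 1.181, -0.179], 'joint_vel': [0.0, -0.003, -0.003, 0.001, -0.001, 0.001], 'tau': [-0.001, -44.331, -17.859, -0.0, 0.004, -0.0], 'eef_pos': [0.196, 0.593, 0.23], 'ee_rot': [[-0.95, 0.313, -0.001], [0.313, 0.95, -0.002], [0.0, -0.002, -1.0]], 'contact_force': [0.116, -0.481, -0.488], 'moment': [0.001, 0.018, 0.007], 'grip_force': 0.0, 'gripper_width': 0.085}
```

View pics/top0.png

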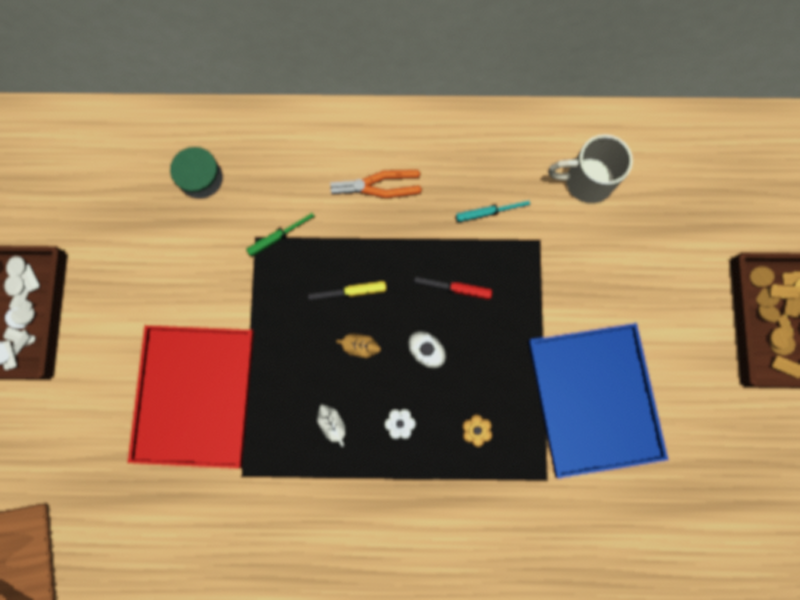

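View pics/side0.png

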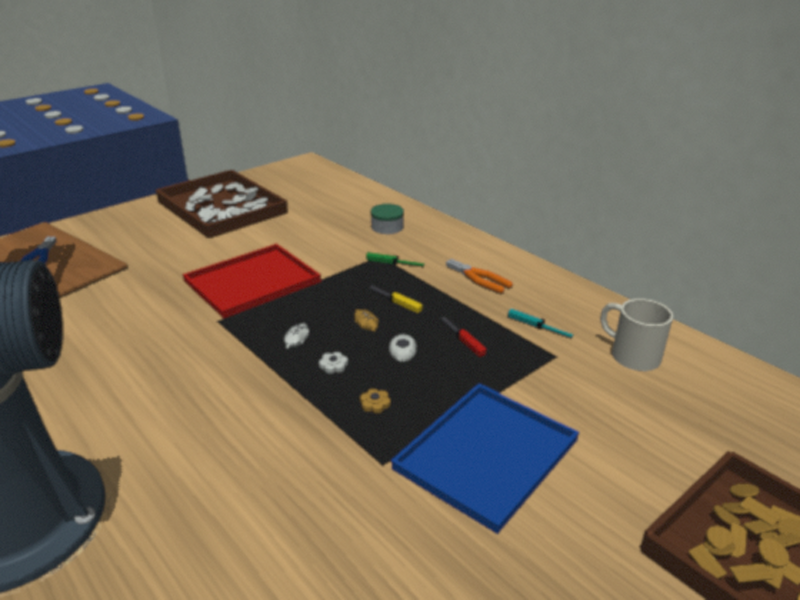

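Top view (800x600): silver flower (400,424), brass flower (478,430), silver leaf (331,425), brass leaf (359,346), oval (427,349), yellow file (365,290), red file (470,290). The blue tray is near (600,400) and the red near (190,397). The side view agrees.

```bash
cat > h.py <<'E'
from cell import robot, optics
import cv2, numpy as np
def ray(n,uv,z):
    c=optics.camera_info(n); T=c["pose"]; uv=np.atleast_2d(uv).astype(float)
    r=np.c_[(uv[:,0]-c["cx"])/c["fx"],(uv[:,1]-c["cy"])/c["fy"],np.ones(len(uv))]@T[:3,:3].T
    return T[:3,3]+r*((z-T[2,3])/r[:,2])[:,None]
def proj(n,P):
    c=optics.camera_info(n); T=c["pose"]; q=(np.atleast_2d(P)-T[:3,3])@T[:3,:3]
    return np.c_[q[:,0]/q[:,2]*c["fx"]+c["cx"],q[:,1]/q[:,2]*c["fy"]+c["cy"]]
def depthpt(n,d,u,v):
    c=optics.camera_info(n); z=d[int(v),int(u)]; T=c["pose"]
    return T[:3,:3]@np.array([(u-c["cx"])/c["fx"]*z,(v-c["cy"])/c["fy"]*z,z])+T[:3,3]
def blobs(n,p,lo,hi,z,amin=60,amax=99999):
    m=cv2.inRange(cv2.cvtColor(p,cv2.COLOR_RGB2HSV),lo,hi); out=[]
    m=cv2.morphologyEx(m,cv2.MORPH_CLOSE,np.ones((3,3),np.uint8))
    for k in cv2.findContours(m,cv2.RETR_EXTERNAL,cv2.CHAIN_APPROX_NONE)[0]:
        if amin<cv2.contourArea(k)<amax:
            M=cv2.moments(k); uv=(M["m10"]/M["m00"],M["m01"]/M["m00"])
            W=(ray(n,k[:,0,:],z)[:,:2]*1000).astype(np.float32)
            out.append((uv,cv2.contourArea(k),ray(n,uv,z)[0],cv2.minAreaRect(W),W))
    return out
E
python3 - <<'E'
from h import *
for n in ("top","side"):
    f=np.load(f"pics/{n}0.npz");p,d=f["p"],f["d"]
    for nm,lo,hi,z in (("white",(0,0,120),(179,50,255),.007),("brass",(8,60,90),(24,255,255),.007),("yellow",(25,120,90),(35,255,255),.01),("redblue",(100,120,60),(130,255,255),.016),("red",(0,170,60),(4,255,255),.012)):
        for uv,a,w,r,W in blobs(n,p,lo,hi,z,50,12000):
            if .3<w[0]<.75 and -.45<w[1]<.45: print(n,nm,np.round(uv,1),a,np.round(w*1000,1),"rect",np.round(r[0],1),np.round(r[1],1),round(r[2],1),"dz",np.round(depthpt(n,d,*uv)*1000,0))
E
```

```text
top white [279.7 296.4] 306.5 [461.6  -8.2   7. ] rect [461.5  -7.8] [38.6 43.4] 0.6 dz [462.  -8.  14.]
top white [231.6 296.6] 294.5 [460.   91.1   7. ] rect [459.7  89.8] [63.2 31.1] 37.5 dz [460.  90.  16.]
top white [298.5 244.5] 407.0 [569.8 -46.7   7. ] rect [569.9 -46.6] [59.6 39. ] 45.4 dz [569. -47.  12.]
top yellow [255.5 201.5] 199.0 [661.1  45.8  10. ] rect [661.1  46. ] [17.7 63.2] 8.5 dz [660.  45.  15.]
top redblue [417.3 280.1] 7321.0 [ 497.6 -290.8   16. ] rect [ 502.1 -290.2] [199.9 160.2] 9.7 dz [ 498. -294.    3.]
top red [134.1 277.6] 7235.5 [496.7 294.4  12. ] rect [500.7 294.5] [161.9 199.1] 87.9 dz [497. 298.   1.]
top red [329.9 202.9] 209.0 [ 659.1 -113.1   12. ] rect [ 659.3 -112.5] [63.4 18.5] 78.9 dz [ 659. -113.   13.]
side white [232.8 252.7] 164.5 [463.7  -7.5   7. ] rect [463.4  -8.1] [43.4 39.7] 49.4 dz [461. -11.  10.]
side white [281.6 242.7] 220.5 [569.9 -49.1   7. ] rect [570.7 -48. ] [65.5 38.7] 49.3 dz [565. -54.  12.]
side white [206.9 234.1] 137.0 [460.4  89.3   7. ] rect [459.9  88.9] [64.  30.9] 31.5 dz [457.  84.  11.]
side yellow [284.6 211.1] 124.0 [661.   43.3  10. ] rect [660.6  44.9] [27.2 73.1] 8.5 dz [659.  41.  12.]
side redblue [338.9 317.9] 7125.0 [ 487.2 -301.8   16. ] rect [ 498.7 -294.4] [211.8 165.6] 9.8 dz [ 499. -292.    1.]
side red [330.2 239.6] 142.5 [ 657.  -117.3   12. ] rect [ 657.3 -115.4] [73.6 22.4] 78.7 dz [ 658. -117.   11.]
side red [175.6 195.6] 2527.0 [492.7 282.9  12. ] rect [499.2 287.9] [177.1 203.6] 87.7 dz [503. 303.  -1.]
```

```bash
cat >> h.py <<'E'
def matonly(n,p):
    poly=proj(n,np.array([[.41,-.19,0],[.41,.19,0],[.70,.19,0],[.70,-.19,0]])).astype(np.int32)
    m=np.zeros(p.shape[:2],np.uint8); cv2.fillPoly(m,[poly],255); return cv2.bitwise_and(p,p,mask=m)
E
python3 - <<'E'
from h import *
for n in ("top","side"):
    f=np.load(f"pics/{n}0.npz");p,d=f["p"],f["d"]; p=matonly(n,p)
    for uv,a,w,r,W in blobs(n,p,(8,60,70),(24,255,255),.007,50,3000):
        print(n,np.round(uv,1),a,np.round(w*1000,1),"rect",np.round(r[0],1),np.round(r[1],1),round(r[2],1),"dz",np.round(depthpt(n,d,*uv)*1000,0))
        # PCA axis
    for nm,lo,hi in (("w",(0,0,120),(179,50,255)),("b",(8,60,70),(24,255,255)),("y",(25,120,90),(35,255,255))):
      for uv,a,w,r,W in blobs(n,p,lo,hi,.007,50,3000):
        m,e,v=cv2.PCACompute2(W,None); print(n,nm,m[0].round(),"axis",round(np.degrees(np.arctan2(e[0,1],e[0,0]))%180,1))
E
```

```text
top [333.7 301.1] 336.5 [ 453.4 -119.7    7. ] rect [ 453.6 -120.2] [41.1 44.6] 89.6 dz [ 453. -119.   13.]
top [251.3 241.5] 330.5 [575.  53.   7.] rect [575.   53.8] [65.2 33.1] 81.0 dz [574.  52.  14.]
top w [462.  -8.] axis 18.1
top w [460.  91.] axis 31.7
top w [570. -47.] axis 46.3
top b [ 454. -119.] axis 97.6
top b [575.  54.] axis 77.6
top y [662.  46.] axis 98.3
side [262.2 279.9] 257.5 [ 454.7 -120.2    7. ] rect [ 455.2 -120.3] [49.9 43.3] 49.6 dz [ 451. -125.   12.]
side [255.9 223.4] 171.0 [575.1  50.2   7. ] rect [575.   50.5] [71.8 35.4] 79.2 dz [570.  44.  12.]
side w [465.  -7.] axis 51.2
side w [570. -49.] axis 47.6
side w [460.  89.] axis 35.9
side b [ 455. -120.] axis 49.9
side b [575.  50.] axis 69.6
side y [664.  47.] axis 88.9
```

```bash
cat >> h.py <<'E'
def to(x,y,z,yang):
    s=robot.sense(); R=np.array(s["ee_rot"]); p=np.array(s["eef_pos"])*1000
    a0=np.degrees(np.arctan2(R[1,1],R[0,1])); t=-np.radians((yang-a0+180)%360-180); a=np.radians(yang)
    d=np.array([x,y,z])-p
    print("now",p.round(1),"yang",round(a0,1),"tilt",R[:2,2].round(4),"w",round(s["gripper_width"]*1000,1),"turn z",round(t,3),"then shift",np.round([-np.sin(a)*d[0]+np.cos(a)*d[1],np.cos(a)*d[0]+np.sin(a)*d[1],-d[2]],1), "F",np.round(s["contact_force"],1),"t",s["clock"])
E
python3 -c "
from h import *
to(460,90,100,124)"
```

```text
now [195.6 592.9 230.4] yang 71.7 tilt [-0.0009 -0.0017] w 85.1 turn z -0.912 then shift [  62.  -564.8  130.4] F [ 0.1 -0.5 -0.5] t 0.1
```

Call:
jog_arm(plan=[[[0, 0, -0.114], [0, 0, 0], 0.5], [[0, 0, -0.114], [0, 0, 0], 0.5], [[0, 0, -0.114], [0, 0, 0], 0.5], [[0, 0, -0.114], [0, 0, 0], 0.5], [[0, 0, -0.114], [0, 0, 0], 0.5], [[0, 0, -0.114], [0, 0, 0], 0.5], [[0, 0, -0.114], [0, 0, 0], 0.5], [[0, 0, -0.114], [0, 0, 0], 0.5]], force=50)

```text
clock: 0.77
eef_pos: [0.1956, 0.5931, 0.2307]
ee_rot: [[-0.826, -0.564, -0.001], [-0.564, 0.826, -0.001], [0.001, -0.001, -1.0]]
contact_force: [1.2, 0.3, 0.6]
gripper_width: 0.0641
grip_force: 0.0
```

Call:
jog_arm(plan=[[[0, 0, 0], [4, -35, 8], 0.5], [[0, 0, 0], [4, -35, 8], 0.5], [[0, 0, 0], [4, -35, 8], 0.5], [[0, 0, 0], [4, -35, 8], 0.5], [[0, 0, 0], [4, -35, 8], 0.5], [[0, 0, 0], [4, -35, 8], 0.5], [[0, 0, 0], [4, -35, 8], 0.5], [[0, 0, 0], [4, -35, 8], 0.5]])

```text
clock: 1.43
eef_pos: [0.3261, 0.3419, 0.1669]
ee_rot: [[-0.829, -0.559, -0.0], [-0.559, 0.829, -0.0], [0.0, -0.0, -1.0]]
contact_force: [0.6, 2.0, 0.8]
gripper_width: 0.064
grip_force: 0.0
```

Call:
jog_arm(plan=[[[0, 0, 0], [4, -35, 8], 0.5], [[0, 0, 0], [4, -35, 8], 0.5], [[0, 0, 0], [4, -35, 8], 0.5], [[0, 0, 0], [4, -35, 8], 0.5], [[0, 0, 0], [4, -35, 8], 0.5], [[0, 0, 0], [4, -35, 8], 0.5], [[0, 0, 0], [4, -35, 8], 0.5], [[0, 0, 0], [4, -35, 8], 0.5]])

```text
clock: 2.1
eef_pos: [0.4562, 0.0917, 0.1028]
ee_rot: [[-0.829, -0.559, -0.0], [-0.559, 0.829, 0.0], [0.0, 0.0, -1.0]]
contact_force: [0.7, 0.6, 0.8]
gripper_width: 0.0637
grip_force: 0.0
```

```bash
python3 -c "
from h import *
to(460,90,4,124)"
```

```text
now [456.2  91.7 102.8] yang 124.0 tilt [-0.0005  0.0001] w 63.7 turn z -0.0 then shift [-2.2 -3.5 98.8] F [0.7 0.6 0.8] t 2.1
```

Call:
jog_arm(plan=[[[0, 0, 0], [-2.2, -3.5, 15], 0.5], [[0, 0, 0], [0, 0, 18], 0.5], [[0, 0, 0], [0, 0, 18], 0.5], [[0, 0, 0], [0, 0, 16], 0.5], [[0, 0, 0], [0, 0, 14], 0.5], [[0, 0, 0], [0, 0, 9], 0.5], [[0, 0, 0], [0, 0, 6], 0.5], [[0, 0, 0], [0, 0, 2.8], 0.5]])

```text
clock: 2.77
eef_pos: [0.4594, 0.0917, 0.0038]
ee_rot: [[-0.829, -0.559, -0.001], [-0.559, 0.829, 0.0], [0.001, 0.001, -1.0]]
contact_force: [0.3, 0.2, 0.1]
gripper_width: 0.0643
grip_force: 0.0
```

Call:
jog_arm(plan=[[[0, 0, 0], [0, 0, 0], -1], [[0, 0, 0], [0, 0, 0], -1], [[0, 0, 0], [0, 0, 0], -1], [[0, 0, 0], [0, 0, 0], -1], [[0, 0, 0], [0, 0, 0], -1], [[0, 0, 0], [0, 0, 0], -1], [[0, 0, 0], [0, 0, 0], -1], [[0, 0, 0], [0, 0, 0], -1]])

```text
clock: 3.43
eef_pos: [0.4601, 0.0918, 0.0054]
ee_rot: [[-0.829, -0.559, 0.002], [-0.559, 0.829, -0.0], [-0.001, -0.001, -1.0]]
contact_force: [-0.9, -0.6, 6.1]
gripper_width: 0.0279
grip_force: 49.5
```

```bash
python3 -c "
from h import *
to(546,292,100,88)"
```

```text
now [460.1  91.8   5.4] yang 124.0 tilt [ 0.0017 -0.    ] w 27.9 turn z 0.628 then shift [-78.9 203.1 -94.6] F [-0.9 -0.6  6.1] t 3.4333
```

Call:
jog_arm(plan=[[[0, 0, 0], [0, 0, -5], -1], [[0, 0, 0], [0, 0, -12], -1], [[0, 0, 0.1], [0, 0, -16], -1], [[0, 0, 0.11], [0, 0, -16], -1], [[0, 0, 0.11], [0, 0, -16], -1], [[0, 0, 0.11], [0, 0, -14], -1], [[0, 0, 0.11], [0, 0, -10], -1], [[0, 0, 0.088], [0, 0, -5.6], -1]])

```text
clock: 4.1
eef_pos: [0.46, 0.0917, 0.1007]
ee_rot: [[-0.999, 0.04, 0.002], [0.04, 0.999, -0.0], [-0.002, -0.0, -1.0]]
contact_force: [0.2, 0.5, -1.0]
gripper_width: 0.0279
grip_force: 49.2
```

Call:
jog_arm(plan=[[[0, 0, 0], [-6, 15, 0], -1], [[0, 0, 0], [-10, 26, 0], -1], [[0, 0, 0], [-12, 31, 0], -1], [[0, 0, 0], [-13, 34, 0], -1], [[0, 0, 0], [-13, 34, 0], -1], [[0, 0, 0], [-12, 30, 0], -1], [[0, 0, 0], [-8, 22, 0], -1], [[0, 0, 0], [-4.9, 11, 0], -1]])

```text
clock: 4.77
eef_pos: [0.5464, 0.2951, 0.0995]
ee_rot: [[-0.999, 0.032, 0.002], [0.032, 0.999, 0.001], [-0.002, 0.001, -1.0]]
contact_force: [-0.2, 0.5, 0.0]
gripper_width: 0.0282
grip_force: 49.3
```

```bash
python3 - <<'E'
from h import *
to(546,292,10,88)
p,d=optics.grab_frame("side"); cv2.imwrite("pics/s1.png",cv2.resize(p[100:300,80:330,::-1],None,fx=3,fy=3,interpolation=cv2.INTER_CUBIC))
E
```

```text
now [546.4 295.1  99.5] yang 88.1 tilt [0.0021 0.0013] w 28.2 turn z 0.003 then shift [ 0.3 -3.1 89.5] F [-0.2  0.5  0. ] t 4.7667
```

View pics/s1.png

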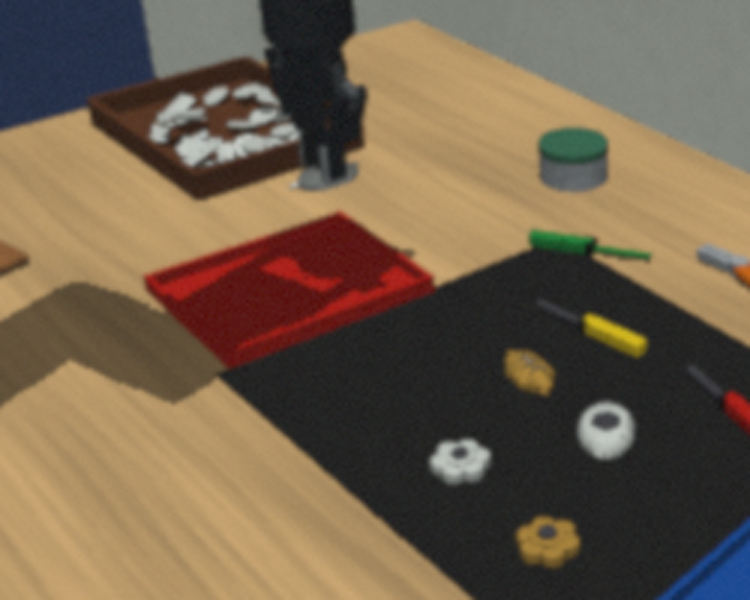

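The leaf is held level at the fingertips, (325,178) in the crop, above the red tray. Next I lower it.

Call:
jog_arm(plan=[[[0, 0, 0], [0, 0, 10], -1], [[0, 0, 0], [0, 0, 18], -1], [[0, 0, 0], [0, 0, 18], -1], [[0, 0, 0], [0, 0, 16], -1], [[0, 0, 0], [0, 0, 12], -1], [[0, 0, 0], [0, 0, 8], -1], [[0, 0, 0], [0, 0, 4], -1], [[0, 0, 0], [0, 0, 2], -1]])

```text
clock: 5.48
eef_pos: [0.5451, 0.2912, 0.0105]
ee_rot: [[-0.999, 0.035, -0.001], [0.035, 0.999, -0.0], [0.001, -0.001, -1.0]]
contact_force: [-0.2, 0.5, -0.5]
gripper_width: 0.0283
grip_force: 49.3
```

Call:
jog_arm(plan=[[[0, 0, 0], [0, 0, 0.5], -1], [[0, 0, 0], [0, 0, 0.5], -1], [[0, 0, 0], [0, 0, 0], -1], [[0, 0, 0], [0, 0, 0], -1], [[0, 0, 0], [0, 0, 0], -1], [[0, 0, 0], [0, 0, 0], -1], [[0, 0, 0], [0, 0, 0], -1], [[0, 0, 0], [0, 0, 0], -1]])

```text
clock: 6.15
eef_pos: [0.5456, 0.2919, 0.0102]
ee_rot: [[-0.999, 0.035, 0.0], [0.035, 0.999, 0.0], [-0.0, 0.0, -1.0]]
contact_force: [-0.7, -0.3, -0.7]
gripper_width: 0.0282
grip_force: 49.3
```

Call:
jog_arm(plan=[[[0, 0, 0], [0, 0, 0.5], -1], [[0, 0, 0], [0, 0, 0.5], -1], [[0, 0, 0], [0, 0, 0.5], -1], [[0, 0, 0], [0, 0, 0], -1], [[0, 0, 0], [0, 0, 0], -1], [[0, 0, 0], [0, 0, 0], -1], [[0, 0, 0], [0, 0, 0], -1], [[0, 0, 0], [0, 0, 0], -1]])

```text
clock: 6.82
eef_pos: [0.5456, 0.2919, 0.0095]
ee_rot: [[-0.999, 0.035, 0.0], [0.035, 0.999, 0.0], [-0.0, 0.0, -1.0]]
contact_force: [-0.9, -0.4, 5.4]
gripper_width: 0.0281
grip_force: 49.9
```

Call:
jog_arm(plan=[[[0, 0, 0], [0, 0, 0], 0.1], [[0, 0, 0], [0, 0, 0], 0.1], [[0, 0, 0], [0, 0, 0], 0.1], [[0, 0, 0], [0, 0, 0], 0.1], [[0, 0, 0], [0, 0, -5], 0.1], [[0, 0, 0], [0, 0, -15], 0.1], [[0, 0, 0], [0, 0, -30], 0.1], [[0, 0, 0], [0, 0, -40], 0.1]])

```text
clock: 7.48
eef_pos: [0.5432, 0.291, 0.0968]
ee_rot: [[-0.999, 0.035, -0.007], [0.035, 0.999, -0.002], [0.007, -0.003, -1.0]]
contact_force: [1.4, 0.6, 0.8]
gripper_width: 0.0473
grip_force: 0.0
```

```bash
python3 - <<'E'
from h import *
to(454,-120,100,88)
p,d=optics.grab_frame("side")
for uv,a,w,r,W in blobs("side",p,(0,0,110),(179,50,255),.011,50,1000): print(np.round(uv),a,np.round(w*1000,1),np.round(r[1]),r[2])
E
```

```text
now [543.2 291.   96.8] yang 88.0 tilt [-0.007  -0.0023] w 47.3 turn z -0.0 then shift [  74.8 -413.8   -3.2] F [1.4 0.6 0.8] t 7.4833
[233. 253.] 186.0 [460.5 -12.6  11. ] [48. 42.] 63.08418273925781
[282. 243.] 241.0 [565.9 -53.7  11. ] [69. 39.] 49.373260498046875
[190. 190.] 53.0 [536.4 284.1  11. ] [27. 41.] 49.457244873046875
[138. 138.] 115.0 [591.4 688.3  11. ] [127.  48.] 40.70174026489258
[158. 144.] 404.5 [621.3 606.3  11. ] [197. 121.] 71.10430908203125
```

Call:
jog_arm(plan=[[[0, 0, 0], [6.4, -34.6, 0], 0.7], [[0, 0, 0], [6.4, -34.6, 0], 0.7], [[0, 0, 0], [6.4, -34.6, 0], 0.7], [[0, 0, 0], [6.4, -34.6, 0], 0.7], [[0, 0, 0], [6.4, -34.6, 0], 0.7], [[0, 0, 0], [6.4, -34.6, 0], 0.7], [[0, 0, 0], [6.4, -34.6, 0], 0.7], [[0, 0, 0], [6.4, -34.6, 0], 0.7]])

```text
clock: 8.2
eef_pos: [0.4845, 0.0155, 0.099]
ee_rot: [[-0.999, 0.034, 0.001], [0.034, 0.999, -0.0], [-0.001, -0.0, -1.0]]
contact_force: [0.8, 0.1, -1.6]
gripper_width: 0.0726
grip_force: 0.0
```

Call:
jog_arm(plan=[[[0, 0, 0], [6.4, -34.6, 0], 0.7], [[0, 0, 0], [6.4, -34.6, 0], 0.7], [[0, 0, 0], [6.4, -34.6, 0], 0.7], [[0, 0, 0], [6.4, -34.6, 0], 0.7], [[0, 0, 0], [0, 0, 0], 0.7], [[0, 0, 0], [0, 0, 0], 0.7], [[0, 0, 0], [0, 0, 0], 0.7], [[0, 0, 0], [0, 0, 0], 0.7]])

```text
clock: 8.87
eef_pos: [0.4542, -0.1192, 0.0987]
ee_rot: [[-0.999, 0.033, -0.0], [0.033, 0.999, 0.0], [0.0, 0.0, -1.0]]
contact_force: [-0.7, 0.6, -0.1]
gripper_width: 0.0727
grip_force: 0.0
```

```bash
python3 -c "
from h import *
to(454,-120,5,88)"
```

```text
now [ 454.2 -119.2   98.7] yang 88.1 tilt [-0.0004  0.0004] w 72.7 turn z 0.002 then shift [ 0.2 -0.8 93.7] F [-0.7  0.6 -0.1] t 8.8667
```

Call:
jog_arm(plan=[[[0, 0, 0], [0, -0.8, 12], 0.7], [[0, 0, 0], [0, 0, 18], 0.7], [[0, 0, 0], [0, 0, 18], 0.7], [[0, 0, 0], [0, 0, 16], 0.7], [[0, 0, 0], [0, 0, 14], 0.7], [[0, 0, 0], [0, 0, 9], 0.7], [[0, 0, 0], [0, 0, 5], 0.7], [[0, 0, 0], [0, 0, 1.5], 0.7]])

```text
clock: 9.53
eef_pos: [0.4542, -0.1201, 0.0045]
ee_rot: [[-0.999, 0.033, -0.001], [0.033, 0.999, 0.001], [0.001, 0.001, -1.0]]
contact_force: [0.4, 0.8, -0.2]
gripper_width: 0.0721
grip_force: 0.0
```

Call:
jog_arm(plan=[[[0, 0, 0], [0, 0, 0], -1], [[0, 0, 0], [0, 0, 0], -1], [[0, 0, 0], [0, 0, 0], -1], [[0, 0, 0], [0, 0, 0], -1], [[0, 0, 0], [0, 0, 0], -1], [[0, 0, 0], [0, 0, 0], -1], [[0, 0, 0], [0, 0, 0], -1], [[0, 0, 0], [0, 0, 0], -1]])

```text
clock: 10.2
eef_pos: [0.4547, -0.1212, 0.0063]
ee_rot: [[-0.999, 0.035, 0.002], [0.035, 0.999, -0.001], [-0.002, -0.001, -1.0]]
contact_force: [0.1, 1.6, 6.1]
gripper_width: 0.0393
grip_force: 49.8
```

```bash
python3 -c "
from h import *
to(456,296,100,88)"
```

```text
now [ 454.7 -121.2    6.3] yang 88.0 tilt [ 0.0015 -0.0006] w 39.3 turn z -0.0 then shift [ 13.3 417.  -93.7] F [0.1 1.6 6.1] t 10.2
```

Call:
jog_arm(plan=[[[0, 0, 0], [0, 0, -5], -1], [[0, 0, 0], [0, 0, -12], -1], [[0, 0, 0], [0, 0, -18], -1], [[0, 0, 0], [0, 0, -20], -1], [[0, 0, 0], [0.7, 6, -18], -1], [[0, 0, 0], [0.6, 15, -12], -1], [[0, 0, 0], [1, 25, -6], -1], [[0, 0, 0], [1, 32, -2], -1]])

```text
clock: 10.87
eef_pos: [0.4553, -0.0442, 0.1]
ee_rot: [[-0.999, 0.038, 0.005], [0.038, 0.999, -0.002], [-0.005, -0.002, -1.0]]
contact_force: [0.9, 0.4, -2.1]
gripper_width: 0.0395
grip_force: 50.4
```

Call:
jog_arm(plan=[[[0, 0, 0], [1, 35, 0], -1], [[0, 0, 0], [1, 35, 0], -1], [[0, 0, 0], [1, 35, 0], -1], [[0, 0, 0], [1, 35, 0], -1], [[0, 0, 0], [1, 35, 0], -1], [[0, 0, 0], [1, 35, 0], -1], [[0, 0, 0], [1, 35, 0], -1], [[0, 0, 0], [1, 32, 0], -1]])

```text
clock: 11.53
eef_pos: [0.455, 0.2359, 0.0987]
ee_rot: [[-0.999, 0.034, 0.001], [0.034, 0.999, 0.0], [-0.001, 0.0, -1.0]]
contact_force: [0.8, 0.1, -1.7]
gripper_width: 0.0392
grip_force: 50.4
```

Call:
jog_arm(plan=[[[0, 0, 0], [1, 28, 0], -1], [[0, 0, 0], [1, 20, 0], -1], [[0, 0, 0], [0, 10, 4], -1], [[0, 0, 0], [0, 4, 10], -1], [[0, 0, 0], [0, 0, 16], -1], [[0, 0, 0], [0, 0, 16], -1], [[0, 0, 0], [0, 0, 10], -1], [[0, 0, 0], [0, 0, 4], -1]])

```text
clock: 12.2
eef_pos: [0.4543, 0.2943, 0.0361]
ee_rot: [[-0.999, 0.036, -0.004], [0.036, 0.999, -0.002], [0.004, -0.002, -1.0]]
contact_force: [-0.8, -0.6, -1.6]
gripper_width: 0.0396
grip_force: 50.5
```

```bash
python3 -c "
from h import *
to(456,296,11,88)"
```

```text
now [454.3 294.3  36.1] yang 87.9 tilt [-0.0041 -0.0018] w 39.6 turn z -0.001 then shift [-1.7  1.8 25.1] F [-0.8 -0.6 -1.6] t 12.2
```

Call:
jog_arm(plan=[[[0, 0, 0], [0, 0, 10], -1], [[0, 0, 0], [0, 0, 8], -1], [[0, 0, 0], [0, 0, 5], -1], [[0, 0, 0], [0, 0, 2], -1], [[0, 0, 0], [0, 0, 1], -1], [[0, 0, 0], [0, 0, 0.5], -1], [[0, 0, 0], [0, 0, 0], -1], [[0, 0, 0], [0, 0, 0], -1]])

```text
clock: 12.87
eef_pos: [0.4557, 0.2962, 0.012]
ee_rot: [[-0.999, 0.035, 0.001], [0.035, 0.999, 0.0], [-0.001, 0.0, -1.0]]
contact_force: [-0.9, -0.2, -0.9]
gripper_width: 0.0395
grip_force: 50.5
```

Call:
jog_arm(plan=[[[0, 0, 0], [0, 0, 0.8], -1], [[0, 0, 0], [0, 0, 0.6], -1], [[0, 0, 0], [0, 0, 0.6], -1], [[0, 0, 0], [0, 0, 0.6], -1], [[0, 0, 0], [0, 0, 0], -1], [[0, 0, 0], [0, 0, 0], -1], [[0, 0, 0], [0, 0, 0], -1], [[0, 0, 0], [0, 0, 0], -1]])

```text
clock: 13.53
eef_pos: [0.4557, 0.2961, 0.0103]
ee_rot: [[-0.999, 0.035, 0.001], [0.035, 0.999, 0.0], [-0.001, 0.0, -1.0]]
contact_force: [-2.0, -0.6, 8.6]
gripper_width: 0.0392
grip_force: 51.8
```

Call:
jog_arm(plan=[[[0, 0, 0], [0, 0, 0], 0.36], [[0, 0, 0], [0, 0, 0], 0.36], [[0, 0, 0], [0, 0, 0], 0.36], [[0, 0, 0], [0, 0, 0], 0.36], [[0, 0, 0], [0, 0, -6], 0.36], [[0, 0, 0], [0, 0, -20], 0.36], [[0, 0, 0], [0, 0, -30], 0.36], [[0, 0, 0], [0, 0, -34], 0.36]])

```text
clock: 14.2
eef_pos: [0.4542, 0.2954, 0.0988]
ee_rot: [[-0.999, 0.035, -0.004], [0.035, 0.999, -0.002], [0.004, -0.002, -1.0]]
contact_force: [0.7, 0.8, 0.1]
gripper_width: 0.0585
grip_force: 0.0
```

Call:
jog_arm(plan=[[[0, 0, 0.12], [0, 0, 0], 0.7], [[0, 0, 0.12], [0, 0, 0], 0.7], [[0, 0, 0.12], [0, 0, 0], 0.7], [[0, 0, 0.12], [0, 0, 0], 0.7], [[0, 0, 0.12], [0, 0, 0], 0.7], [[0, 0, 0.12], [0, 0, 0], 0.7], [[0, 0, 0.12], [0, 0, 0], 0.7], [[0, 0, 0.12], [0, 0, 0], 0.7]])

```text
clock: 14.87
eef_pos: [0.4554, 0.2959, 0.0993]
ee_rot: [[-0.54, 0.842, -0.0], [0.842, 0.54, -0.0], [-0.0, -0.0, -1.0]]
contact_force: [0.1, -0.5, 0.1]
gripper_width: 0.0726
grip_force: 0.0
```

Call:
jog_arm(plan=[[[0, 0, 0.12], [0, 0, 0], 0.7], [[0, 0, 0.12], [0, 0, 0], 0.7], [[0, 0, 0.12], [0, 0, 0], 0.7], [[0, 0, 0.04], [0, 0, 0], 0.7], [[0, 0, 0], [0, 0, 0], 0.7], [[0, 0, 0], [0, 0, 0], 0.7], [[0, 0, 0], [0, 0, 0], 0.7], [[0, 0, 0], [0, 0, 0], 0.7]])

```text
clock: 15.53
eef_pos: [0.4555, 0.296, 0.0991]
ee_rot: [[-0.176, 0.984, -0.0], [0.984, 0.176, -0.0], [-0.0, -0.0, -1.0]]
contact_force: [-0.0, -0.7, 0.7]
gripper_width: 0.0723
grip_force: 0.0
```

```bash
python3 - <<'E'
from h import *
to(462.5,-8,100,10)
p,d=optics.grab_frame("top"); cv2.imwrite("pics/t2.png",cv2.resize(p[150:350,60:330,::-1],None,fx=2.9,fy=2.9,interpolation=cv2.INTER_CUBIC))
E
```

```text
now [455.5 296.   99.1] yang 10.1 tilt [-0.     -0.0001] w 72.3 turn z 0.002 then shift [-300.6  -45.9   -0.9] F [-0.  -0.7  0.7] t 15.5333
```

View pics/t2.png

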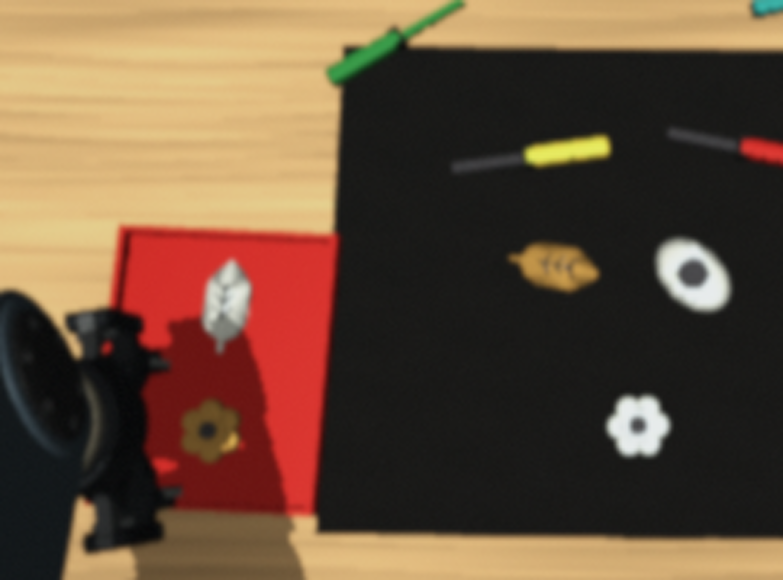

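The silver leaf (226,300) and brass flower (209,430) both lie flat in the red tray. The silver flower is next.

Call:
jog_arm(plan=[[[0, 0, 0], [-37.6, -5.7, 0], 0.7], [[0, 0, 0], [-37.6, -5.7, 0], 0.7], [[0, 0, 0], [-37.6, -5.7, 0], 0.7], [[0, 0, 0], [-37.6, -5.7, 0], 0.7], [[0, 0, 0], [-37.6, -5.7, 0], 0.7], [[0, 0, 0], [-37.6, -5.7, 0], 0.7], [[0, 0, 0], [-37.6, -5.7, 0], 0.7], [[0, 0, 0], [-37.4, -5.8, 0], 0.7]])

```text
clock: 16.25
eef_pos: [0.463, -0.0098, 0.0991]
ee_rot: [[-0.176, 0.984, 0.0], [0.984, 0.176, -0.0], [-0.0, 0.0, -1.0]]
contact_force: [0.2, -0.7, 0.2]
gripper_width: 0.0726
grip_force: 0.0
```

Call:
jog_arm(plan=[[[0, 0, 0], [0, 0, 0], 0.7], [[0, 0, 0], [0, 0, 10], 0.7], [[0, 0, 0], [0, 0, 18], 0.7], [[0, 0, 0], [0, 0, 15], 0.7], [[0, 0, 0], [0, 0, 8], 0.7], [[0, 0, 0], [0, 0, 0], 0.7], [[0, 0, 0], [0, 0, 0], 0.7], [[0, 0, 0], [0, 0, 0], 0.7]])

```text
clock: 16.92
eef_pos: [0.4636, -0.0078, 0.0485]
ee_rot: [[-0.176, 0.984, 0.001], [0.984, 0.176, -0.0], [-0.0, 0.001, -1.0]]
contact_force: [-0.2, 0.0, -0.0]
gripper_width: 0.0724
grip_force: 0.0
```

```bash
python3 -c "
from h import *
to(462.5,-8,5,10)"
```

```text
now [463.6  -7.8  48.5] yang 10.1 tilt [ 0.0009 -0.0002] w 72.4 turn z 0.002 then shift [-0.  -1.1 43.5] F [-0.2  0.  -0. ] t 16.9167
```

Call:
jog_arm(plan=[[[0, 0, 0], [0, -1, 10], 0.7], [[0, 0, 0], [0, 0, 14], 0.7], [[0, 0, 0], [0, 0, 10], 0.7], [[0, 0, 0], [0, 0, 6], 0.7], [[0, 0, 0], [0, 0, 3.5], 0.7], [[0, 0, 0], [0, 0, 0], 0.7], [[0, 0, 0], [0, 0, 0], -1], [[0, 0, 0], [0, 0, 0], -1]])

```text
clock: 17.58
eef_pos: [0.4625, -0.0082, 0.0049]
ee_rot: [[-0.175, 0.985, 0.001], [0.985, 0.175, -0.0], [-0.0, 0.001, -1.0]]
contact_force: [-0.2, -0.1, 0.0]
gripper_width: 0.0493
grip_force: 0.0
```

Call:
jog_arm(plan=[[[0, 0, 0], [0, 0, 0], -1], [[0, 0, 0], [0, 0, 0], -1], [[0, 0, 0], [0, 0, 0], -1], [[0, 0, 0], [0, 0, 0], -1], [[0, 0, 0], [0, 0, 0], -1], [[0, 0, 0], [0, 0, 0], -1], [[0, 0, 0], [0, 0, 0], -1], [[0, 0, 0], [0, 0, 0], -1]])

```text
clock: 18.25
eef_pos: [0.4625, -0.0082, 0.0055]
ee_rot: [[-0.175, 0.985, 0.001], [0.985, 0.175, -0.0], [-0.001, 0.001, -1.0]]
contact_force: [0.4, -0.0, 4.9]
gripper_width: 0.0394
grip_force: 49.6
```

```bash
python3 -c "
from h import *
to(462,-333,100,10)"
```

```text
now [462.5  -8.2   5.5] yang 10.1 tilt [ 0.0013 -0.0004] w 39.4 turn z 0.001 then shift [-319.7  -56.9  -94.5] F [ 0.4 -0.   4.9] t 18.25
```

Call:
jog_arm(plan=[[[0, 0, 0], [0, 0, -5], -1], [[0, 0, 0], [0, 0, -12], -1], [[0, 0, 0], [0, 0, -18], -1], [[0, 0, 0], [0, 0, -20], -1], [[0, 0, 0], [0, 0, -18], -1], [[0, 0, 0], [-6, -1, -12], -1], [[0, 0, 0], [-15, -2.7, -6], -1], [[0, 0, 0], [-25, -4.5, -2], -1]])

```text
clock: 18.92
eef_pos: [0.462, -0.0538, 0.0992]
ee_rot: [[-0.178, 0.984, 0.002], [0.984, 0.178, -0.0], [-0.0, 0.002, -1.0]]
contact_force: [-0.5, -0.4, -1.7]
gripper_width: 0.0397
grip_force: 50.5
```

Call:
jog_arm(plan=[[[0, 0, 0], [-32, -5.7, 0], -1], [[0, 0, 0], [-34, -6, 0], -1], [[0, 0, 0], [-34, -6, 0], -1], [[0, 0, 0], [-34, -6, 0], -1], [[0, 0, 0], [-34, -6, 0], -1], [[0, 0, 0], [-34, -6, 0], -1], [[0, 0, 0], [-30, -5.4, 0], -1], [[0, 0, 0], [-22, -4, 0], -1]])

```text
clock: 19.58
eef_pos: [0.4621, -0.316, 0.098]
ee_rot: [[-0.173, 0.985, 0.001], [0.985, 0.173, -0.002], [-0.002, 0.001, -1.0]]
contact_force: [0.6, 0.7, -1.4]
gripper_width: 0.0396
grip_force: 50.5
```

Call:
jog_arm(plan=[[[0, 0, 0], [-13, -2.4, 0], -1], [[0, 0, 0], [-6.7, -1.2, 6], -1], [[0, 0, 0], [0, 0, 14], -1], [[0, 0, 0], [0, 0, 18], -1], [[0, 0, 0], [0, 0, 18], -1], [[0, 0, 0], [0, 0, 14], -1], [[0, 0, 0], [0, 0, 8], -1], [[0, 0, 0], [0, 0, 4], -1]])

```text
clock: 20.25
eef_pos: [0.4613, -0.3308, 0.014]
ee_rot: [[-0.176, 0.984, -0.003], [0.984, 0.176, 0.003], [0.003, -0.002, -1.0]]
contact_force: [-0.0, 0.1, -1.4]
gripper_width: 0.0399
grip_force: 50.5
```

```bash
python3 - <<'E'
from h import *
to(462,-333,10,10)
p,d=optics.grab_frame("side"); cv2.imwrite("pics/s3.png",cv2.resize(p[220:400,220:460,::-1],None,fx=3,fy=3,interpolation=cv2.INTER_CUBIC))
E
```

```text
now [ 461.3 -330.8   14. ] yang 10.1 tilt [-0.0026  0.003 ] w 39.9 turn z 0.003 then shift [-2.3  0.3  4. ] F [-0.   0.1 -1.4] t 20.25
```

View pics/s3.png

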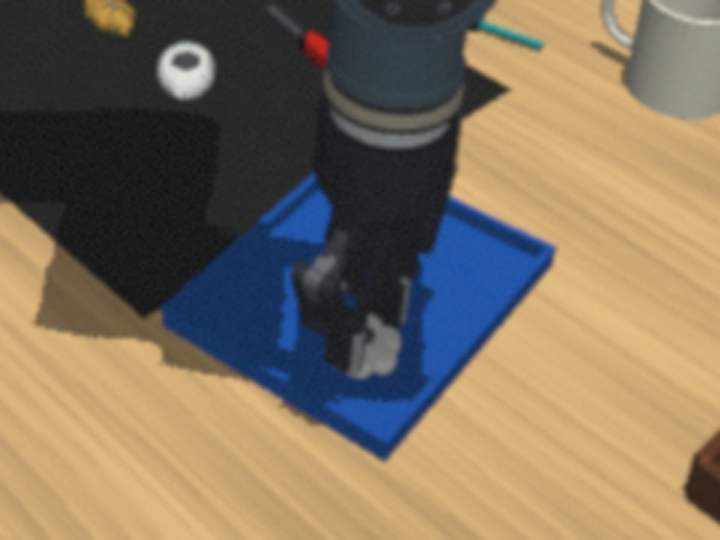

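The flower (375,345) hangs inside the blue tray, clear of the walls. I lower it the last few millimetres.

Call:
jog_arm(plan=[[[0, 0, 0], [0, 0, 1.5], -1], [[0, 0, 0], [0, 0, 1.5], -1], [[0, 0, 0], [0, 0, 1], -1], [[0, 0, 0], [0, 0, 0.6], -1], [[0, 0, 0], [0, 0, 0.6], -1], [[0, 0, 0], [0, 0, 0.6], -1], [[0, 0, 0], [0, 0, 0], -1], [[0, 0, 0], [0, 0, 0], -1]])

```text
clock: 20.97
eef_pos: [0.4622, -0.3329, 0.0098]
ee_rot: [[-0.175, 0.985, 0.0], [0.985, 0.175, -0.0], [-0.0, 0.0, -1.0]]
contact_force: [-0.2, -0.2, -0.8]
gripper_width: 0.0399
grip_force: 50.5
```

Call:
jog_arm(plan=[[[0, 0, 0], [0, 0, 0.6], -1], [[0, 0, 0], [0, 0, 0.6], -1], [[0, 0, 0], [0, 0, 0.5], -1], [[0, 0, 0], [0, 0, 0], -1], [[0, 0, 0], [0, 0, 0], -1], [[0, 0, 0], [0, 0, 0], -1], [[0, 0, 0], [0, 0, 0], -1], [[0, 0, 0], [0, 0, 0], -1]])

```text
clock: 21.63
eef_pos: [0.4622, -0.333, 0.0095]
ee_rot: [[-0.175, 0.985, 0.0], [0.985, 0.175, -0.001], [-0.001, 0.0, -1.0]]
contact_force: [-1.6, 0.7, 9.9]
gripper_width: 0.0398
grip_force: 51.8
```

Call:
jog_arm(plan=[[[0, 0, 0], [0, 0, 0], 0.36], [[0, 0, 0], [0, 0, 0], 0.36], [[0, 0, 0], [0, 0, 0], 0.36], [[0, 0, 0], [0, 0, 0], 0.36], [[0, 0, 0], [0, 0, -6], 0.36], [[0, 0, 0], [0, 0, -20], 0.36], [[0, 0, 0], [0, 0, -30], 0.36], [[0, 0, 0], [0, 0, -34], 0.36]])

```text
clock: 22.3
eef_pos: [0.4611, -0.3319, 0.0977]
ee_rot: [[-0.175, 0.985, -0.003], [0.985, 0.175, 0.003], [0.004, -0.002, -1.0]]
contact_force: [0.7, -0.5, -0.2]
gripper_width: 0.0577
grip_force: 0.0
```

Call:
jog_arm(plan=[[[0, 0, 0.1], [0, 0, 0], 0.5], [[0, 0, 0.1], [0, 0, 0], 0.5], [[0, 0, 0.1], [0, 0, 0], 0.5], [[0, 0, 0.067], [0, 0, 0], 0.5], [[0, 0, 0], [0, 0, 0], 0.5], [[0, 0, 0], [0, 0, 0], 0.5], [[0, 0, 0], [0, 0, 0], 0.5], [[0, 0, 0], [0, 0, 0], 0.5]])

```text
clock: 22.97
eef_pos: [0.4621, -0.3328, 0.098]
ee_rot: [[0.189, 0.982, -0.0], [0.982, -0.189, 0.0], [0.0, -0.0, -1.0]]
contact_force: [0.5, -0.1, 0.3]
gripper_width: 0.0644
grip_force: 0.0
```

```bash
python3 -c "
from h import *
to(575,52,100,-11)"
```

```text
now [ 462.1 -332.8   98. ] yang -10.9 tilt [-0.0001  0.0001] w 64.4 turn z 0.002 then shift [399.3  37.4  -2. ] F [ 0.5 -0.1  0.3] t 22.9667
```

Call:
jog_arm(plan=[[[0, 0, 0], [36.3, 3.4, 0], 0.5], [[0, 0, 0], [36.3, 3.4, 0], 0.5], [[0, 0, 0], [36.3, 3.4, 0], 0.5], [[0, 0, 0], [36.3, 3.4, 0], 0.5], [[0, 0, 0], [36.3, 3.4, 0], 0.5], [[0, 0, 0], [36.3, 3.4, 0], 0.5], [[0, 0, 0], [36.3, 3.4, 0], 0.5], [[0, 0, 0], [36.3, 3.4, 0], 0.5]])

```text
clock: 23.63
eef_pos: [0.5442, -0.0512, 0.098]
ee_rot: [[0.189, 0.982, -0.0], [0.982, -0.189, 0.0], [0.0, -0.0, -1.0]]
contact_force: [1.1, -0.2, 0.1]
gripper_width: 0.064
grip_force: 0.0
```

Call:
jog_arm(plan=[[[0, 0, 0], [36.3, 3.4, 0], 0.5], [[0, 0, 0], [36.3, 3.4, 0], 0.5], [[0, 0, 0], [36.3, 3.4, 0], 0.5], [[0, 0, 0], [0, 0, 12], 0.5], [[0, 0, 0], [0, 0, 22], 0.5], [[0, 0, 0], [0, 0, 14], 0.5], [[0, 0, 0], [0, 0, 0], 0.5], [[0, 0, 0], [0, 0, 0], 0.5]])

```text
clock: 24.3
eef_pos: [0.574, 0.0522, 0.0493]
ee_rot: [[0.189, 0.982, -0.002], [0.982, -0.189, 0.0], [-0.0, -0.002, -1.0]]
contact_force: [-0.0, 0.7, 0.2]
gripper_width: 0.0641
grip_force: 0.0
```

```bash
python3 -c "
from h import *
to(575,52,5.5,-11)"
```

```text
now [574.   52.2  49.3] yang -10.9 tilt [-0.0021  0.0002] w 64.1 turn z 0.002 then shift [-0.   1.  43.8] F [-0.   0.7  0.2] t 24.3
```

Call:
jog_arm(plan=[[[0, 0, 0], [0, 0.5, 10], 0.5], [[0, 0, 0], [0, 0, 14], 0.5], [[0, 0, 0], [0, 0, 10], 0.5], [[0, 0, 0], [0, 0, 6], 0.5], [[0, 0, 0], [0, 0, 3.5], 0.5], [[0, 0, 0], [0, 0, 0], 0.5], [[0, 0, 0], [0, 0, 0], -1], [[0, 0, 0], [0, 0, 0], -1]])

```text
clock: 24.97
eef_pos: [0.5755, 0.0519, 0.007]
ee_rot: [[0.19, 0.982, 0.001], [0.982, -0.19, -0.0], [0.0, 0.001, -1.0]]
contact_force: [0.5, 0.1, 0.0]
gripper_width: 0.0411
grip_force: 0.0
```

Call:
jog_arm(plan=[[[0, 0, 0], [0, 0, 0], -1], [[0, 0, 0], [0, 0, 0], -1], [[0, 0, 0], [0, 0, 0], -1], [[0, 0, 0], [0, 0, 0], -1], [[0, 0, 0], [0, 0, 0], -1], [[0, 0, 0], [0, 0, 0], -1], [[0, 0, 0], [0, 0, 0], -1], [[0, 0, 0], [0, 0, 0], -1]])

```text
clock: 25.63
eef_pos: [0.5758, 0.0519, 0.0073]
ee_rot: [[0.19, 0.982, 0.002], [0.982, -0.19, -0.0], [0.0, 0.002, -1.0]]
contact_force: [-1.2, -0.1, 5.5]
gripper_width: 0.0281
grip_force: 49.6
```

```bash
python3 -c "
from h import *
to(550,-318,100,10)"
```

```text
now [575.8  51.9   7.3] yang -10.9 tilt [ 0.0016 -0.0002] w 28.1 turn z -0.365 then shift [-359.8  -89.6  -92.7] F [-1.2 -0.1  5.5] t 25.6333
```

Call:
jog_arm(plan=[[[0, 0, 0], [0, 0, -5], -1], [[0, 0, 0], [0, 0, -12], -1], [[0, 0, 0], [0, 0, -18], -1], [[0, 0, -0.1], [0, 0, -20], -1], [[0, 0, -0.1], [0, 0, -18], -1], [[0, 0, -0.1], [0, 0, -12], -1], [[0, 0, -0.065], [0, 0, -6], -1], [[0, 0, 0], [0, 0, -2], -1]])

```text
clock: 26.3
eef_pos: [0.5759, 0.052, 0.1016]
ee_rot: [[-0.174, 0.985, 0.003], [0.985, 0.174, -0.0], [-0.001, 0.003, -1.0]]
contact_force: [-0.0, -0.1, -0.5]
gripper_width: 0.028
grip_force: 49.4
```

Call:
jog_arm(plan=[[[0, 0, 0], [-15, -3.7, 0], -1], [[0, 0, 0], [-26, -6.5, 0], -1], [[0, 0, 0], [-34, -8.5, 0], -1], [[0, 0, 0], [-36, -9, 0], -1], [[0, 0, 0], [-38, -9.5, 0], -1], [[0, 0, 0], [-38, -9.5, 0], -1], [[0, 0, 0], [-38, -9.5, 0], -1], [[0, 0, 0], [-36, -9, 0], -1]])

```text
clock: 26.97
eef_pos: [0.5553, -0.2182, 0.0994]
ee_rot: [[-0.171, 0.985, -0.001], [0.985, 0.171, 0.0], [0.001, -0.001, -1.0]]
contact_force: [0.6, 1.1, -0.2]
gripper_width: 0.0276
grip_force: 49.4
```

Call:
jog_arm(plan=[[[0, 0, 0], [-34, -8.5, 0], -1], [[0, 0, 0], [-28, -7, 0], -1], [[0, 0, 0], [-20, -5, 0], -1], [[0, 0, 0], [-11, -2.7, 6], -1], [[0, 0, 0], [-5.8, -1.2, 14], -1], [[0, 0, 0], [0, 0, 18], -1], [[0, 0, 0], [0, 0, 14], -1], [[0, 0, 0], [0, 0, 8], -1]])

```text
clock: 27.63
eef_pos: [0.5474, -0.3151, 0.0363]
ee_rot: [[-0.173, 0.985, -0.005], [0.985, 0.173, 0.004], [0.005, -0.004, -1.0]]
contact_force: [-0.1, 1.0, -1.1]
gripper_width: 0.0277
grip_force: 49.4
```

```bash
python3 -c "
from h import *
to(550,-318,11.3,10)"
```

```text
now [ 547.4 -315.1   36.3] yang 10.0 tilt [-0.0046  0.0044] w 27.7 turn z -0.0 then shift [-3.3  2.  25. ] F [-0.1  1.  -1.1] t 27.6333
```

Call:
jog_arm(plan=[[[0, 0, 0], [-0.5, 0.5, 9], -1], [[0, 0, 0], [0, 0, 7], -1], [[0, 0, 0], [0, 0, 5], -1], [[0, 0, 0], [0, 0, 2], -1], [[0, 0, 0], [0, 0, 1], -1], [[0, 0, 0], [0, 0, 1], -1], [[0, 0, 0], [0, 0, 0], -1], [[0, 0, 0], [0, 0, 0], -1]])

```text
clock: 28.3
eef_pos: [0.55, -0.3186, 0.015]
ee_rot: [[-0.173, 0.985, 0.001], [0.985, 0.173, -0.001], [-0.001, 0.001, -1.0]]
contact_force: [1.2, -0.3, 0.2]
gripper_width: 0.0279
grip_force: 49.4
```

Call:
jog_arm(plan=[[[0, 0, 0], [0, 0, 1], -1], [[0, 0, 0], [0, 0, 1], -1], [[0, 0, 0], [0, 0, 0.8], -1], [[0, 0, 0], [0, 0, 0.7], -1], [[0, 0, 0], [0, 0, 0.7], -1], [[0, 0, 0], [0, 0, 0.6], -1], [[0, 0, 0], [0, 0, 0], -1], [[0, 0, 0], [0, 0, 0], -1]])

```text
clock: 28.97
eef_pos: [0.5498, -0.3184, 0.0114]
ee_rot: [[-0.173, 0.985, 0.0], [0.985, 0.173, -0.0], [-0.0, 0.0, -1.0]]
contact_force: [-2.5, 2.0, 8.5]
gripper_width: 0.0278
grip_force: 50.5
```

Call:
jog_arm(plan=[[[0, 0, 0], [0, 0, 0], 0.1], [[0, 0, 0], [0, 0, 0], 0.1], [[0, 0, 0], [0, 0, 0], 0.1], [[0, 0, 0], [0, 0, 0], 0.1], [[0, 0, 0], [0, 0, -6], 0.1], [[0, 0, 0], [0, 0, -20], 0.1], [[0, 0, 0], [0, 0, -30], 0.1], [[0, 0, 0.026], [0, 0, -34], 0.1]])

```text
clock: 29.63
eef_pos: [0.5486, -0.3174, 0.0991]
ee_rot: [[-0.147, 0.989, -0.003], [0.989, 0.147, 0.003], [0.003, -0.003, -1.0]]
contact_force: [1.5, -0.7, 0.3]
gripper_width: 0.0467
grip_force: 0.0
```

```bash
python3 - <<'E'
from h import *
to(661,45.5,100,8.5)
p,d=optics.grab_frame("top")
for uv,a,w,r,W in blobs("top",p,(25,120,90),(35,255,255),.01): print(np.round(w*1000,1),r[1:])
for uv,a,w,r,W in blobs("top",p,(0,0,120),(179,50,255),.007,100,1000): print("white",np.round(w*1000,1))
E
```

```text
now [ 548.6 -317.4   99.1] yang 8.4 tilt [-0.0035  0.0029] w 46.7 turn z -0.001 then shift [342.3 164.8  -0.9] F [ 1.5 -0.7  0.3] t 29.6333
[661.1  46.   10. ] ((18.020626068115234, 63.24201202392578), 8.84830093383789)
white [ 438.8 -198.9    7. ]
white [545.9 291.9   7. ]
white [569.7 -46.8   7. ]
white [823.2  78.1   7. ]
```

Call:
jog_arm(plan=[[[0, 0, 0], [34.3, 16.3, 0], 0.1], [[0, 0, 0], [34.3, 16.3, 0], 0.1], [[0, 0, 0], [34.3, 16.3, 0], 0.1], [[0, 0, 0], [34.3, 16.3, 0], 0.1], [[0, 0, 0], [34.3, 16.3, 0], 0.1], [[0, 0, 0], [34.3, 16.3, 0], 0.1], [[0, 0, 0], [34.3, 16.3, 0], 0.1], [[0, 0, 0], [34.3, 16.3, 0], 0.1]])

```text
clock: 30.35
eef_pos: [0.6386, -0.0258, 0.1]
ee_rot: [[-0.148, 0.989, 0.0], [0.989, 0.148, -0.0], [-0.0, 0.0, -1.0]]
contact_force: [0.3, -0.5, 0.1]
gripper_width: 0.0471
grip_force: 0.0
```

Call:
jog_arm(plan=[[[0, 0, 0], [34.3, 16.3, 0], 0.1], [[0, 0, 0], [34.3, 16.3, 0], 0.1], [[0, 0, 0], [0, 0, 0], 0.1], [[0, 0, 0], [0, 0, 12], 0.1], [[0, 0, 0], [0, 0, 22], 0.1], [[0, 0, 0], [0, 0, 14], 0.1], [[0, 0, 0], [0, 0, 0], 0.1], [[0, 0, 0], [0, 0, 0], 0.1]])

```text
clock: 31.02
eef_pos: [0.659, 0.0437, 0.05]
ee_rot: [[-0.146, 0.989, -0.004], [0.989, 0.146, 0.0], [0.001, -0.004, -1.0]]
contact_force: [0.0, -0.2, 0.1]
gripper_width: 0.0466
grip_force: 0.0
```

```bash
python3 -c "
from h import *
to(661,46,6,8.5)"
```

```text
now [659.   43.7  50. ] yang 8.4 tilt [-0.0038  0.0002] w 46.6 turn z -0.002 then shift [ 2.   2.3 44. ] F [ 0.  -0.2  0.1] t 31.0167
```

Call:
jog_arm(plan=[[[0, 0, 0], [2, 1, 10], 0.1], [[0, 0, 0], [0, 0, 14], 0.1], [[0, 0, 0], [0, 0, 10], 0.1], [[0, 0, 0], [0, 0, 6], 0.1], [[0, 0, 0], [0, 0, 3.5], 0.1], [[0, 0, 0], [0, 0, 0.5], 0.1], [[0, 0, 0], [0, 0, 0], -1], [[0, 0, 0], [0, 0, 0], -1]])

```text
clock: 31.68
eef_pos: [0.6615, 0.0471, 0.0081]
ee_rot: [[-0.148, 0.989, 0.001], [0.989, 0.148, -0.0], [-0.0, 0.001, -1.0]]
contact_force: [0.6, -0.7, 0.3]
gripper_width: 0.0238
grip_force: 0.0
```

Call:
jog_arm(plan=[[[0, 0, 0], [0, 0, 0], -1], [[0, 0, 0], [0, 0, 0], -1], [[0, 0, 0], [0, 0, 0], -1], [[0, 0, 0], [0, 0, 0], -1], [[0, 0, 0], [0, 0, 0], -1], [[0, 0, 0], [0, 0, 0], -1], [[0, 0, 0], [0, 0, 0], -1], [[0, 0, 0], [0, 0, 0], -1]])

```text
clock: 32.35
eef_pos: [0.6617, 0.0471, 0.0084]
ee_rot: [[-0.147, 0.989, 0.001], [0.989, 0.147, -0.0], [-0.0, 0.001, -1.0]]
contact_force: [-0.0, 0.5, 6.1]
gripper_width: 0.0118
grip_force: 50.3
```

```bash
python3 -c "
from h import *
to(469,-266,100,-80)"
```

```text
now [661.7  47.1   8.4] yang 8.5 tilt [ 0.0014 -0.0001] w 11.8 turn z 1.544 then shift [-244.1  274.9  -91.6] F [-0.   0.5  6.1] t 32.35
```

Call:
jog_arm(plan=[[[0, 0, 0], [0, 0, -5], -1], [[0, 0, 0], [0, 0, -12], -1], [[0, 0, 0], [0, 0, -18], -1], [[0, 0, 0.1], [0, 0, -20], -1], [[0, 0, 0.1], [0, 0, -18], -1], [[0, 0, 0.1], [0, 0, -12], -1], [[0, 0, 0.1], [0, 0, -6], -1], [[0, 0, 0.1], [0, 0, -2], -1]])

```text
clock: 33.02
eef_pos: [0.6618, 0.047, 0.1031]
ee_rot: [[0.349, 0.937, 0.003], [0.937, -0.349, -0.0], [0.001, 0.003, -1.0]]
contact_force: [0.4, -0.2, -0.3]
gripper_width: 0.012
grip_force: 49.7
```

Call:
jog_arm(plan=[[[0, 0, 0.12], [0, 0, 0], -1], [[0, 0, 0.12], [0, 0, 0], -1], [[0, 0, 0.12], [0, 0, 0], -1], [[0, 0, 0.12], [0, 0, 0], -1], [[0, 0, 0.12], [0, 0, 0], -1], [[0, 0, 0.12], [0, 0, 0], -1], [[0, 0, 0.12], [0, 0, 0], -1], [[0, 0, 0.12], [0, 0, 0], -1]])

```text
clock: 33.68
eef_pos: [0.6607, 0.0471, 0.1011]
ee_rot: [[0.968, 0.25, -0.001], [0.25, -0.968, -0.0], [-0.001, -0.0, -1.0]]
contact_force: [-0.5, 0.3, -0.7]
gripper_width: 0.0122
grip_force: 49.7
```

Call:
jog_arm(plan=[[[0, 0, 0.084], [0, 0, 0], -1], [[0, 0, 0], [-8, 9, 0], -1], [[0, 0, 0], [-17, 19, 0], -1], [[0, 0, 0], [-23, 26, 0], -1], [[0, 0, 0], [-26, 29, 0], -1], [[0, 0, 0], [-27, 30.5, 0], -1], [[0, 0, 0], [-27, 30.5, 0], -1], [[0, 0, 0], [-27, 30.5, 0], -1]])

```text
clock: 34.35
eef_pos: [0.5368, -0.1533, 0.1011]
ee_rot: [[0.984, 0.177, -0.0], [0.177, -0.984, -0.0], [-0.001, 0.0, -1.0]]
contact_force: [0.1, -0.3, -0.2]
gripper_width: 0.012
grip_force: 49.7
```

Call:
jog_arm(plan=[[[0, 0, 0], [-27, 30.5, 0], -1], [[0, 0, 0], [-24, 27, 0], -1], [[0, 0, 0], [-18, 20, 0], -1], [[0, 0, 0], [-12, 13.5, 6], -1], [[0, 0, 0], [-8, 9.4, 14], -1], [[0, 0, 0], [0, 0, 18], -1], [[0, 0, 0], [0, 0, 8], -1], [[0, 0, 0], [0, 0, 0], -1]])

```text
clock: 35.02
eef_pos: [0.4668, -0.2654, 0.0534]
ee_rot: [[0.985, 0.174, -0.003], [0.174, -0.985, 0.003], [-0.003, -0.003, -1.0]]
contact_force: [-1.3, 0.5, -0.7]
gripper_width: 0.012
grip_force: 49.7
```

```bash
python3 - <<'E'
from h import *
to(469,-266,12.4,-80)
p,d=optics.grab_frame("side"); cv2.imwrite("pics/s4.png",cv2.resize(p[220:400,220:460,::-1],None,fx=3,fy=3,interpolation=cv2.INTER_CUBIC))
E
```

```text
now [ 466.8 -265.4   53.4] yang -80.0 tilt [-0.0034  0.0029] w 12.0 turn z 0.001 then shift [ 2.1  1.  41. ] F [-1.3  0.5 -0.7] t 35.0167
```

View pics/s4.png

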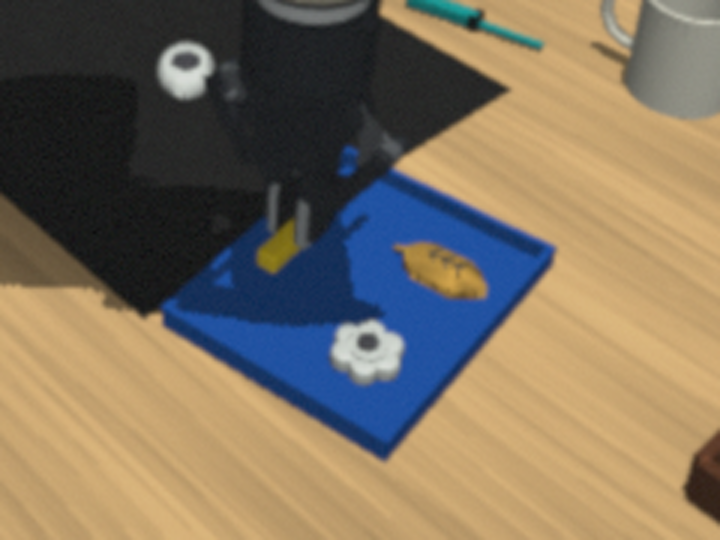

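The silver flower (368,352) and brass leaf (445,270) lie flat in the blue tray. The file (285,245) hangs level and parallel to the near wall. I lower it.

Call:
jog_arm(plan=[[[0, 0, 0], [0, 0, 8], -1], [[0, 0, 0], [0, 0, 12], -1], [[0, 0, 0], [0, 0, 9], -1], [[0, 0, 0], [0, 0, 5], -1], [[0, 0, 0], [0, 0, 2.5], -1], [[0, 0, 0], [0, 0, 1], -1], [[0, 0, 0], [0, 0, 0], -1], [[0, 0, 0], [0, 0, 0], -1]])

```text
clock: 35.73
eef_pos: [0.4689, -0.2662, 0.0175]
ee_rot: [[0.985, 0.174, 0.0], [0.174, -0.985, -0.0], [0.0, 0.001, -1.0]]
contact_force: [-0.4, -0.9, -0.5]
gripper_width: 0.0119
grip_force: 49.7
```

Call:
jog_arm(plan=[[[0, 0, 0], [0, 0, 1.5], -1], [[0, 0, 0], [0, 0, 1.5], -1], [[0, 0, 0], [0, 0, 1], -1], [[0, 0, 0], [0, 0, 0.7], -1], [[0, 0, 0], [0, 0, 0.7], -1], [[0, 0, 0], [0, 0, 0.6], -1], [[0, 0, 0], [0, 0, 0], -1], [[0, 0, 0], [0, 0, 0], -1]])

```text
clock: 36.4
eef_pos: [0.4686, -0.266, 0.0124]
ee_rot: [[0.985, 0.174, 0.0], [0.174, -0.985, -0.0], [0.0, 0.0, -1.0]]
contact_force: [-0.9, 1.3, 8.3]
gripper_width: 0.012
grip_force: 50.8
```

Contact. I release the file, lift clear and look.

Call:
jog_arm(plan=[[[0, 0, 0], [0, 0, 0], -0.2], [[0, 0, 0], [0, 0, 0], -0.2], [[0, 0, 0], [0, 0, 0], -0.2], [[0, 0, 0], [0, 0, 0], -0.2], [[0, 0, 0], [0, 0, -6], -0.2], [[0, 0, 0], [0, 0, -20], -0.2], [[0, 0, 0], [0, 0, -35], -0.2], [[0, 0, 0], [0, 0, -40], -0.2]])

```text
clock: 37.07
eef_pos: [0.4672, -0.2649, 0.1117]
ee_rot: [[0.985, 0.174, -0.004], [0.174, -0.985, 0.004], [-0.003, -0.004, -1.0]]
contact_force: [0.2, -0.5, -0.0]
gripper_width: 0.0341
grip_force: 0.0
```

Call:
jog_arm(plan=[[[0, 0, 0], [0, -15, -20], -0.2], [[0, 0, 0], [0, -30, -20], -0.2], [[0, 0, 0], [0, -35, 0], -0.2], [[0, 0, 0], [0, -35, 0], -0.2], [[0, 0, 0], [0, -30, 0], -0.2], [[0, 0, 0], [0, -15, 0], -0.2], [[0, 0, 0], [0, 0, 0], -0.2], [[0, 0, 0], [0, 0, 0], -0.2]])

```text
clock: 37.73
eef_pos: [0.4409, -0.108, 0.1526]
ee_rot: [[0.984, 0.176, 0.001], [0.176, -0.984, -0.001], [0.0, 0.001, -1.0]]
contact_force: [0.2, -0.6, 0.4]
gripper_width: 0.034
grip_force: 0.0
```

```bash
python3 - <<'E'
from h import *
p,d=optics.grab_frame("top"); cv2.imwrite("pics/t5.png",cv2.resize(p[:,:,::-1],(800,600),interpolation=cv2.INTER_CUBIC))
c,s=np.cos(np.radians(9.7)),np.sin(np.radians(9.7))
for nm,lo,hi in (("yel",(25,120,60),(35,255,255)),("wh",(0,0,110),(179,60,255)),("red",(0,170,60),(4,255,255))):
    for uv,a,w,r,W in blobs("top",p,lo,hi,.011,50,900):
        q=w[:2]*1000-[501,-290.5]; print(nm,np.round(w*1000),"blue",np.round([c*q[0]+s*q[1],-s*q[0]+c*q[1]]),np.round(r[1]),round(r[2]),"z",depthpt("top",d,*uv)[2].round(3))
print(robot.sense()["contact_force"],robot.sense()["clock"])
E
```

```text
yel [ 480. -264.   11.] blue [-16.  29.] [36. 13.] 9 z 0.016
wh [290. -28.  11.] blue [-164.  294.] [25. 25.] 56 z 0.58
wh [ 427. -190.   11.] blue [-56. 111.] [143.  23.] 61 z 0.486
wh [ 460. -333.   11.] blue [-47. -35.] [38. 42.] 1 z 0.018
wh [545. 291.  11.] blue [142. 565.] [61. 29.] 4 z 0.02
wh [569. -47.  11.] blue [108. 229.] [59. 42.] 45 z 0.013
wh [821.  78.  11.] blue [378. 310.] [19. 51.] 5 z 0.009
wh [1100.  -63.   11.] blue [629. 123.] [90. 60.] 78 z -0.295
red [ 659. -113.   11.] blue [186. 148.] [63. 18.] 79 z 0.012
[-1.17400064  0.26102129  0.10198426] 37.7833
```

View pics/t5.png

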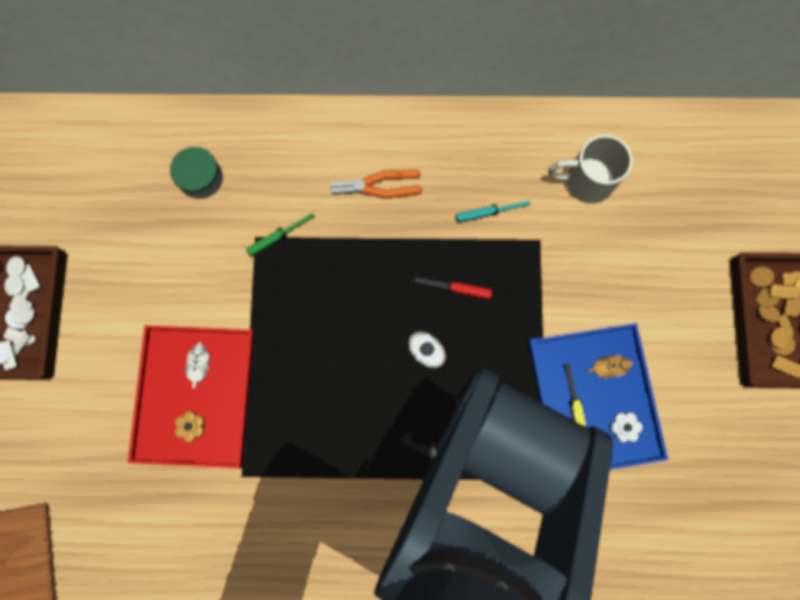

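All five pieces lie flat in their trays: yellow file (573,395), brass leaf (611,366) and silver flower (627,428) in the blue, silver leaf (197,364) and brass flower (189,427) in the red. The oval and red file are where they started, and the arm is clear.

```bash
python3 -c "
from cell import robot
print(robot.hand_in())"
```

```text
the job is handed in; nothing more can be done
None
```

Both kits are made up and the job is handed in at about 38 s: all five pieces lie flat in their trays, and the silver oval and red-handled file were not moved.

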